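# Tuck the shelf edge strip under the liner's lap and hold it down

### The arm

A 6-joint arm with a two-finger parallel gripper is mounted at the origin on the work surface. World frame = base frame: x ahead of the robot, y to its left, z up, the work surface at z = 0. Lengths are in m, angles in rad, forces in N, time in s.
With the tool pointing down it reaches from about 0.35 to 0.875 m from the base axis. Payload 4.2 kg.
Tool frame: the origin (TCP) lies at the very end of the fingers, on their centre line; the grasp point (between the pads) lies manip.grip_point_offset behind it (manip.grip_point_offset is the distance from the TCP to the grasp point, in m); x points along the fingers, z is the direction in which the jaws open and shut, and the axes are right-handed (so a half turn about x gives the same grasp; the last joint's range is limited). The gripper opens to 85 mm and grips with 20 to 120 N. Pads are 22 mm wide; open, the fingers measure 114 mm over their backs; the gripper's body (76 mm by 85 mm) begins 54 mm behind the grasp point. The pads swing forward as they close: fully open they stand 13 mm farther back than shut.
Start: joints at [1.524, 0.385, 0.008, 0, -1.194, -0.259], TCP at [0.188, 0.596, 0.231] pointing down, gripper open.
Joint ranges: [-3.14, 3.14], [-1.21, 2.06], [-1.07, 1.41], [-3.16, 2.05], [-2.99, -0.16], [-3.1, 3.1]. Speed limits (rad/s): [2.79, 2.79, 3.14, 3.14, 3.14, 3.14].

### API

Orientations are given as [roll, pitch, yaw] about the fixed x, y, z axes, in that order (R = Rz(yaw) Ry(pitch) Rx(roll)).
In Python, from plant import manip, viewer, ticket, regions_of, mark_of gives the robot as it stands.
- The arm moves only by the shell command python3 -m crank 'ROWS'. ROWS is text: rows parted by semicolons, each of 5 numbers parted by spaces: the finger opening in cm, from 0 to 8.54, then the shift along the tool's x, y, z in cm, then the turn about the tool's x in degrees. A call has 1 to 5 rows; each row shifts and turns the commanded pose from where the row before left it, along the tool's axes as they then stand; what a row does not reach is not made up. A row lasts 1/10 s, in which the tool goes at most 50 mm and 8.59 degrees, less where a joint would pass 70% of its speed; a pose out of reach is approached as far as the arm can. A call with a gripper value outside its range is refused whole. The fingers move at their own pace and stop on an object; the grip force is fixed at half the most. Time passes only in rows, so rows that do not move let the fingers close. It gives the time, the measured TCP pose, the force and the opening at its end, in the units of the state.
- manip.read_state(): the state, without advancing time (a new reading comes with each control period).
- viewer.camera(name): name is "scene" or "top"; returns the picture (420x560x3 uint8, red, green, blue); there is no depth.
- viewer.camera_model(name): a dict with "fx", "fy", "cx", "cy" (pixels), "rvec" (rotation vector, rad) and "tvec" (3), from world to camera coordinates, as OpenCV has them. Camera axes: x right, y down, z forward; pixel columns grow to the right and rows downward; lengths in m; the calibration is good to about 2 mm. A picture is of the moment at which its call begins. camera_model takes no time and is no camera call.
- ticket.hand_in(): hands the job in, once; it reports no verdict.
Trained networks look in the newest picture that a camera, given by its name, has taken for a name from the list of things; names that differ only in an ending like _2 or _b are one class to them, and where a whole thing is asked for, a point or a joint stands for the part that bears it (a point fixed in the world has none). Each returns a list of dicts, best first, with "score" (0 to 1); they miss things now and then, are a little off and sometimes report something else, mostly with a low value. They report only what shows in the picture. A call takes as long as a camera call. They do not tell look-alikes from the thing itself.
- regions_of(camera, target): "pixels" (420x560 bool, what is visible of it) and "box" ([left, top, right, bottom] in pixels, round what is visible of it).
- mark_of(camera, target): "uv" ([column, row] in pixels: a listed point, or the origin of a listed thing).
The state is a dict: "t": time; "qpos": joint angles; "qvel": joint speeds; "joint_torque": joint torques, N m; "tcp_pos": TCP position; "tcp_rot": TCP orientation; "force": force on the tool from outside, world axes, zero at the start; "moment": the same for the moment, N m; "finger_gap": finger opening in m.
Only numpy, scipy, OpenCV 4.12 (cv2) and the standard library are available. Lean on these libraries where they do the work, as an engineer would, in place of code of your own. Each camera call takes 0.05 s, during which the arm holds its last target.

### The job

Take the loose metal edge strip by its upstand and slide its flat leg under the raised lap along the near edge of the liner sheet, square to it and with the ends of strip and sheet level, until the edge of the lap stands over the scribed line on the strip; do not lift the sheet or shove it along. Then press the strip flat on the slats with a light steady push of about 15 N and finish like that, still holding it down, so that the fixings can go in. Leave the tin on the sheet and everything else on the shelf where they stand.

Things in the scene. Friction and masses are not known exactly. Their poses are not given: they have to be found in the camera images.
- strip: loose folded aluminium edge strip, 0.30 kg: flat leg 90 mm wide (its x), 180 long (its y), 4 thick; along one long edge a boxed upstand 12 mm thick, top 40 mm above the underside. Origin under the middle of the upstand, at underside level; z up. Upstand spans x -6 to 6 mm, leg x -6 to 84. Starts flat on the slats, left or right, x pointing away from the robot within 35 degrees
- strip_grip (a point): point in the middle of the upstand's length and thickness, 26 mm above the strip's underside: the place to grip, fingers closing across the 12 mm; axes as the strip
- strip_line (a point): middle of the thin dark scribed line along the top of the strip's flat leg, 30 mm in from its free edge (strip x = 54 mm, z = 4 mm); three small dark punched holes lie in the leg between the line and the upstand
- strip_edge (a point): middle of the flat leg's free edge (strip x = 84 mm), the edge that goes under the lap
- sheet: loose stainless liner sheet, 0.85 kg, 180 mm wide (its y), 206 deep (its x), flat on the slats. Its near 50 mm are a lap stepped up: underside 7 mm, top 11 mm above the slats, open to the robot and at both ends. Behind the step it is 3 mm thick, far lip 15 mm high. Origin mid lap edge at slat level; x from lap edge to far lip, away from the robot within 15 degrees; z up. Held only by its weight
- sheet_lap (a point): middle of the lap's front edge, on its top, 11 mm above the slats
- shelf: the fixed slatted stainless shelf that everything stands on: flat slats 46 mm wide with 14 mm gaps, running away from the robot, tops at z = 0, from x = 0.36 to 1.02 m. Origin on its top at x = 0.6 m, y = 0
- spice_tin: bystander: blue plastic spice tin with clip-on lid, 67 x 67 x 84 mm, standing on the liner sheet some 140 mm behind the lap edge; origin centre of its underside
- tongs: bystander: chrome tongs 245 mm long, 26 mm high, lying on the slats between the strip and the sheet, pointing away from the robot; origin about mid-length at slat level
- skewer_holder: bystander: round bamboo holder 72 mm across with skewers up to 210 mm high, standing beyond the tongs; origin centre of its underside
- griddle_press: bystander: black cast-aluminium griddle press, plate 110 x 180 mm with a dark wooden bar handle 64 mm high, near right part of the shelf; origin centre of its underside
- pepper_mill: bystander: dark wooden pepper mill, 56 mm across, 168 mm high, to the robot's right; origin centre of its underside
- squeeze_bottle: bystander: white squeeze bottle, 58 mm across, 200 mm high, to the robot's left; origin centre of its underside
Not all that is in view belongs to the job. Leave any pink or red look-alike of the strip alone.

How it is judged:
On the way:
1. the strip's free edge has gone in under the lap by more than 10 mm (x of strip_edge in the frame of sheet above 0.01 m and y of strip_edge in the frame of sheet between -0.04 and 0.04 m and z of strip_edge in the frame of sheet below 0.007 m), for 0.1 s.
At the end, for the whole second after the job is handed in: Scribed line within 6 mm of the lap edge, ends level to 10 mm, square to 0.06 rad; strip flat under the lap, fingers on it, bearing on the slats with 8 to 40 N (weight included); sheet not raised 2 mm or shoved 15 mm; bystanders upright within 25 mm of their places (x of strip_line in the frame of sheet between -0.006 and 0.006 m and y of strip in the frame of sheet between -0.01 and 0.01 m and angle between the x axis of strip and the x axis of sheet, either way round below 0.06 rad and angle between strip's own z axis and vertical below 0.025 rad and height (world z) of strip_edge below 0.005 m and z of strip_edge in the frame of sheet below 0.006 m and height (world z) of strip below 0.003 m and contact force between strip and shelf between 8 and 40 N and contact force between the fingers and strip above 3 N and linear speed of strip below 0.01 m/s and height (world z) of sheet_lap below 0.013 m and angle between sheet's own z axis and vertical below 0.02 rad and distance of sheet from where it was at the start of the episode below 0.015 m and distance of each of spice_tin, tongs, skewer_holder, griddle_press, pepper_mill, squeeze_bottle from where it was at the start of the episode below 0.025 m and angle between each of spice_tin, tongs, skewer_holder, griddle_press, pepper_mill, squeeze_bottle's own z axis and vertical below 0.2 rad); the arm keeps its last pose, push and grip.
It fails at once if the sheet's lap is lifted by more than 4 mm, or the sheet tilted (height (world z) of sheet_lap above 0.015 m or angle between sheet's own z axis and vertical above 0.03 rad).
It fails at once if the sheet is shoved more than 15 mm (distance of sheet from where it was at the start of the episode above 0.015 m).
It fails at once if the tin or another bystander is shifted more than 25 mm or tipped (distance of any of spice_tin, tongs, skewer_holder, griddle_press, pepper_mill, squeeze_bottle from where it was at the start of the episode above 0.025 m or angle between any of spice_tin, tongs, skewer_holder, griddle_press, pepper_mill, squeeze_bottle's own z axis and vertical above 0.2 rad).
It also fails if it takes over 43 s, if anything falls off the work surface, if the arm or the gripper's body presses on something with over 40 N, if the wrist force passes 120 N, or if a joint passes its speed limit or range.

## Working session

There is one attempt and no reset: what is moved stays moved. The work goes in short steps, Python scripts to look and compute and a shell command to move; the robot and the scene stay as the last step left them, time stands still between calls to the robot, and variables do not carry over. Pictures are saved under pics/ and viewed, and the job is handed in when it is done.

```bash
ls; mkdir -p pics; python3 - <<'E'
from plant import manip, viewer
import cv2, numpy as np
for c in ("scene","top"):
    im=viewer.camera(c); cv2.imwrite(f"pics/{c}0.png",cv2.resize(im[:,:,::-1],(800,600)))
    np.save(f"pics/{c}0.npy",im)
    print(viewer.camera_model(c))
print(manip.read_state(), manip.grip_point_offset)
E
```

```text
pics
{'fx': 508.9104630450109, 'fy': 508.9104630450109, 'cx': 277.0629994105906, 'cy': 210.59635994028224, 'rvec': array([ 2.39527324,  1.01986084, -0.30296783]), 'tvec': array([-0.36328305, -0.29539328,  1.93079054])}
{'fx': 456.14902272012415, 'fy': 456.14902272012415, 'cx': 282.75855708862576, 'cy': 209.40734396345277, 'rvec': array([ 2.11386927, -2.11396283,  0.21228365]), 'tvec': array([-0.02263447,  0.54576299,  1.2764585 ])}
{'t': 0.1, 'qpos': array([ 1.52360162e+00,  3.85496883e-01,  6.79104210e-03, -4.32906835e-04,
       -1.19398473e+00, -2.58589508e-01]), 'qvel': array([ 2.45590669e-03, -8.21371693e-04,  3.82418213e-03,  9.33704173e-04,
       -1.14783512e-03,  4.65853997e-06]), 'joint_torque': array([-1.85872468e-04, -3.93317556e+01,  1.88930082e+01,  4.19792667e+00,
       -2.58356100e-03,  3.65381922e-06]), 'tcp_pos': array([0.18798496, 0.59553138, 0.23033205]), 'tcp_rot': array([ 0.04935644,  1.56885981, -1.82738378]), 'force': array([0.51352901, 0.52834991, 0.41040249]), 'moment': array([-0.02730498, -0.00389041, -0.00273266]), 'finger_gap': 0.085744287736618} 0.0187
```

View pics/scene0.png

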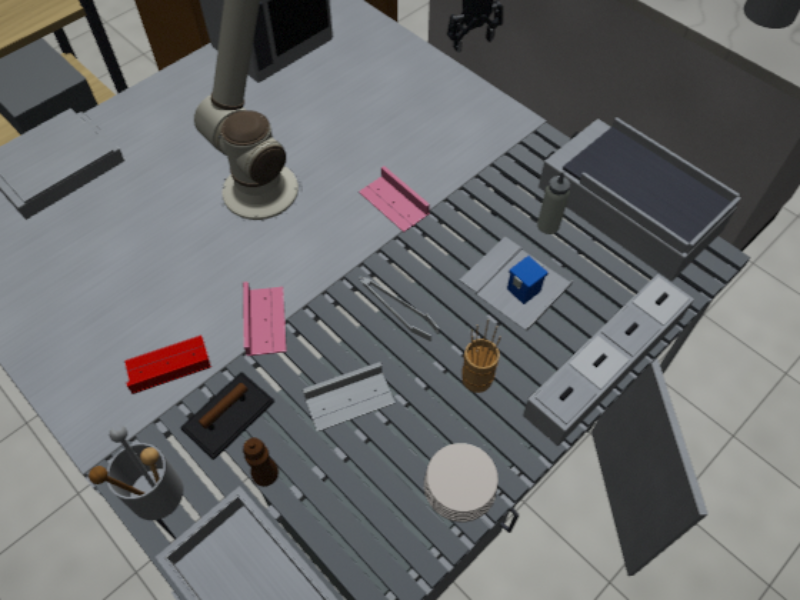

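View pics/top0.png

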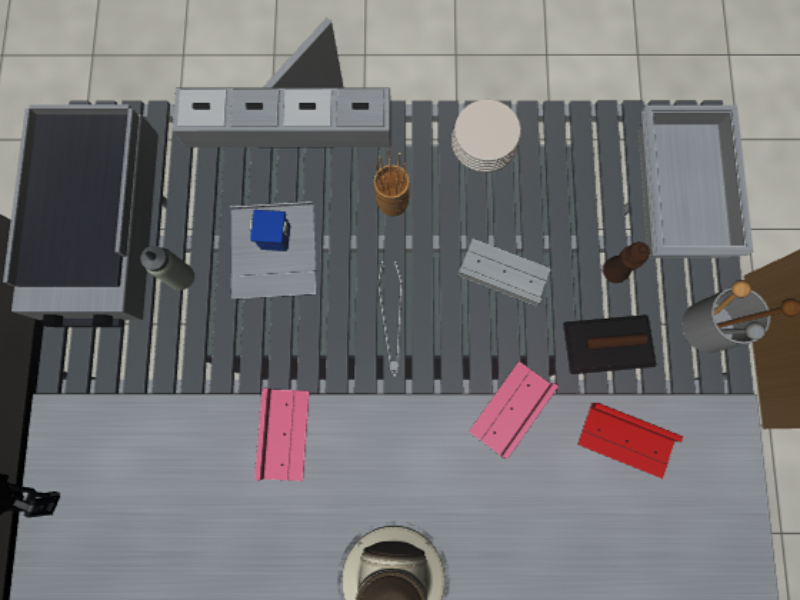

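```bash
cat > h.py <<'E'
import numpy as np, cv2
from plant import viewer
CM={c:viewer.camera_model(c) for c in("scene","top")}
def K(c): m=CM[c]; return np.array([[m['fx'],0,m['cx']],[0,m['fy'],m['cy']],[0,0,1]])
def proj(c,P): return cv2.projectPoints(np.asarray(P,float).reshape(-1,3),CM[c]['rvec'],CM[c]['tvec'],K(c),None)[0][:,0]
def onz(c,uv,z):
    R=cv2.Rodrigues(CM[c]['rvec'])[0]; C=-R.T@CM[c]['tvec']
    d=R.T@np.linalg.inv(K(c))@np.array([uv[0],uv[1],1.]); return C+d*(z-C[2])/d[2]
E
python3 - <<'E'
from h import *
from plant import regions_of, mark_of
Z={'strip':0,'strip_grip':.026,'strip_line':.004,'strip_edge':.002,'sheet':0,'sheet_lap':.011,'tongs':0,'spice_tin':.003,'skewer_holder':0}
for t in Z:
  for c in("top","scene"):
    for r in mark_of(c,t)[:3]: print(t,c,round(r['score'],2),np.round(r['uv'],1),np.round(onz(c,r['uv'],Z[t])[:2],4))
for t in("strip","sheet","tongs","skewer_holder","griddle_press"):
  for c in("top","scene"):
    rs=regions_of(c,t)
    for i,r in enumerate(rs[:4]):
      np.save(f"pics/m_{t}_{c}_{i}.npy",r['pixels']); print(t,c,i,round(r['score'],2),r['box'],r['pixels'].sum())
E
```

```text
strip top 0.92 [367.5 294.7] [ 0.3019 -0.2709]
strip top 0.86 [438.1 296.1] [ 0.2979 -0.4773]
strip top 0.75 [185.2 302.9] [0.2783 0.2625]
strip scene 0.91 [172.2 222.3] [ 0.2934 -0.2683]
strip scene 0.9 [282.4 138. ] [0.2851 0.2577]
strip scene 0.84 [240.5 271.8] [ 0.591  -0.2245]
strip_grip top 0.97 [370.  293.6] [ 0.3046 -0.2735]
strip_grip top 0.8 [182.3 304.4] [0.2741 0.2651]
strip_grip top 0.75 [348.7 199.4] [ 0.5824 -0.2203]
strip_grip scene 0.97 [174.  220.7] [ 0.3085 -0.2665]
strip_grip scene 0.95 [119.4 260.2] [ 0.3053 -0.481 ]
strip_grip scene 0.8 [241.8 266.3] [ 0.5902 -0.2161]
strip_line top 0.85 [358.3 281.7] [ 0.3394 -0.2445]
strip_line top 0.81 [437.3 312.6] [ 0.2509 -0.4705]
strip_line top 0.62 [205.6 306.3] [0.2686 0.2019]
strip_line scene 0.93 [247.  284.3] [ 0.6389 -0.2396]
strip_line scene 0.86 [269.7 142.4] [0.27   0.2063]
strip_line scene 0.62 [111.3 250. ] [ 0.2425 -0.4766]
strip_edge top 0.87 [347.8 279.3] [ 0.3465 -0.2142]
strip_edge top 0.79 [430.8 321.2] [ 0.2266 -0.4507]
strip_edge top 0.64 [358.7 179.9] [ 0.6494 -0.2563]
strip_edge scene 0.94 [115.2 245.
[... 916 characters left out ...]
trip top 1 0.83 [399.7, 283.3, 474.6, 335.0] 2065
strip top 2 0.82 [178.0, 272.8, 215.9, 340.8] 2126
strip top 3 0.74 [327.2, 254.4, 387.9, 320.3] 1997
strip scene 0 0.78 [252.0, 117.2, 304.4, 163.8] 1119
strip scene 1 0.69 [85.6, 235.2, 146.9, 274.0] 1437
strip scene 2 0.59 [171.4, 194.4, 199.9, 246.8] 1305
strip scene 3 0.55 [212.0, 255.3, 273.5, 303.9] 1789
sheet top 0 0.68 [160.0, 141.4, 221.8, 208.0] 3164
tongs top 0 0.78 [268.3, 251.3, 274.6, 260.4] 45
skewer_holder top 0 0.56 [258.7, 111.7, 286.1, 152.9] 755
skewer_holder scene 0 0.94 [321.4, 230.3, 349.9, 275.4] 867
griddle_press top 0 0.65 [396.5, 222.1, 459.4, 259.8] 2201
griddle_press scene 0 0.71 [130.1, 264.5, 192.3, 320.0] 1913
```

```bash
python3 - <<'E'
import numpy as np,cv2
t=np.load("pics/top0.npy")[:,:,::-1]; s=np.load("pics/scene0.npy")[:,:,::-1]
cv2.imwrite("pics/z1.png",cv2.resize(t[135:215,310:395],None,fx=7,fy=7,interpolation=cv2.INTER_NEAREST))
cv2.imwrite("pics/z2.png",cv2.resize(t[135:215,155:230],None,fx=7,fy=7,interpolation=cv2.INTER_NEAREST))
E
```

```text
(no output)
```

View zooms.

View pics/z1.png

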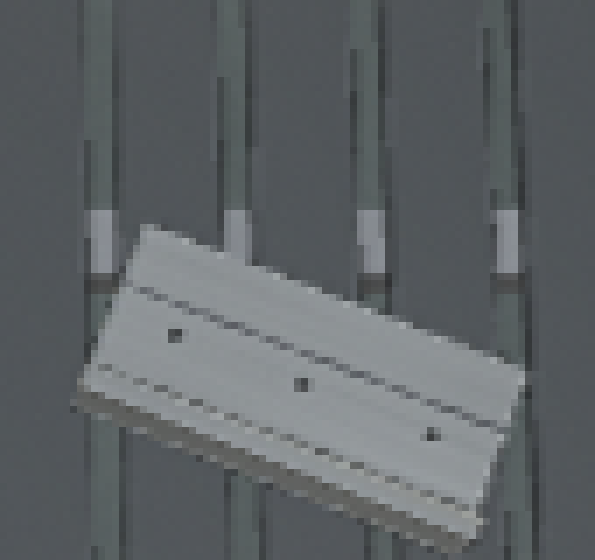

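View pics/z2.png

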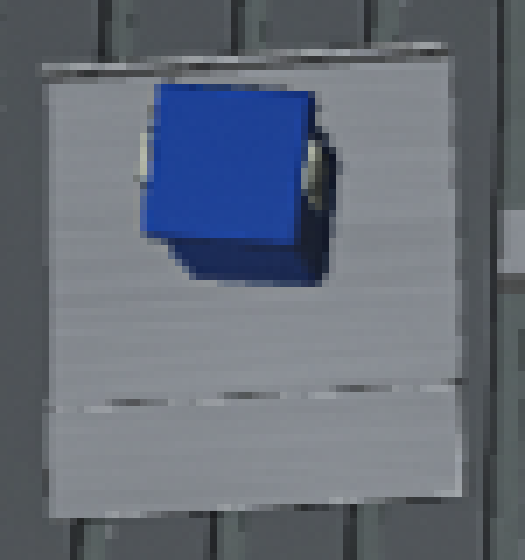

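```bash
cat > fit.py <<'E'
from h import *
from scipy.optimize import minimize
def box(x0,x1,y0,y1,z0,z1): return np.array([[x,y,z] for x in(x0,x1) for y in(y0,y1) for z in(z0,z1)])
STRIP=[box(-.006,.084,-.09,.09,0,.004),box(-.006,.006,-.09,.09,0,.04)]
SHEET=[box(0,.05,-.09,.09,.007,.011),box(.047,.206,-.09,.09,0,.003),box(.203,.206,-.09,.09,0,.015)]
S=6
def sil(c,model,p,roi,z=0):
    x,y,a=p; R=np.array([[np.cos(a),-np.sin(a),0],[np.sin(a),np.cos(a),0],[0,0,1]])
    u0,v0,u1,v1=roi; m=np.zeros(((v1-v0)*S,(u1-u0)*S),np.uint8)
    for b in model:
        uv=proj(c,b@R.T+[x,y,z])
        q=((uv-[u0,v0]+.5)*S-.5)
        h=cv2.convexHull(q.astype(np.float32))
        cv2.fillConvexPoly(m,np.round(h*16).astype(np.int32),255,shift=4)
    return cv2.resize(m,(u1-u0,v1-v0),interpolation=cv2.INTER_AREA)/255.
def fit(obs,model,p0,z=0):
    def cost(q):
        p=np.array(p0)+np.array(q)*[.001,.001,.01]
        return sum(np.abs(sil(c,model,p,roi,z)-m).sum() for c,(m,roi) in obs.items())
    best=None
    for s in(6,2):
        q0=np.zeros(3) if best is None else best.x
        best=minimize(cost,q0,method='Nelder-Mead',options=dict(initial_simplex=[q0]+[q0+s*np.eye(3)[i] for i in range(3)],xatol=.02,fatol=.05))
    return np.array(p0)+best.x*[.001,.001,.01],best.fun
E
python3 - <<'E'
from fit import *
ims={c:np.load(f"pics/{c}0.npy") for c in("top","scene")}
def ob(c,model,p,name,lo,hi):
    uv=proj(c,np.vstack(model)@np.array([[np.cos(p[2]),np.sin(p[2]),0],[-np.sin(p[2]),np.cos(p[2]),0],[0,0,1]])+[p[0],p[1],0])
    u0,v0=np.floor(uv.min(0)-6).astype(int);u1,v1=np.ceil(uv.max(0)+6).astype(int)
    im=ims[c][v0:v1,u0:u1].astype(float); g=im.mean(2)
    m=np.clip((g-lo)/(hi-lo),0,1)
    blue=(im[:,:,2]>im[:,:,0]*1.6)&(im[:,:,2]>40)
    m[blue]=1
    vis=np.hstack([g/255,m,sil(c,model,p,(u0,v0,u1,v1))])
    cv2.imwrite(f"pics/f_{name}_{c}.png",cv2.resize((vis*255).astype(np.uint8),None,fx=4,fy=4,interpolation=0))
    return m,(u0,v0,u1,v1)
for name,model,p,l in(("strip",STRIP,[.578,-.222,-.33],{'top':(95,150),'scene':(105,150)}),("sheet",SHEET,[.56,.259,.05],{'top':(90,130),'scene':(95,140)})):
    obs={c:ob(c,model,p,name,*l[c]) for c in ims}
    for cc in(["top"],["scene"],["top","scene"]): print(name,cc,*fit({c:obs[c] for c in cc},model,p))
E
```

```text
strip ['top'] [ 0.5892907  -0.22389053 -0.41184092] 470.8085561497327
strip ['scene'] [ 0.58270712 -0.21879886 -0.38388974] 578.2610021786493
strip ['top', 'scene'] [ 0.58251885 -0.22019005 -0.39687108] 1067.4436125965537
sheet ['top'] [0.56237037 0.25480358 0.06466174] 240.04754901960783
sheet ['scene'] [0.56056495 0.25947785 0.05430165] 956.3381263616558
sheet ['top', 'scene'] [0.56201435 0.25583951 0.06459485] 1258.410403050109
```

```bash
cd pics; python3 - <<'E'
import cv2,numpy as np
fs=[cv2.imread(f"f_{n}_{c}.png") for n in("strip","sheet") for c in("top","scene")]
W=max(f.shape[1] for f in fs)
o=np.vstack([cv2.copyMakeBorder(f,0,4,0,W-f.shape[1],0) for f in fs]); k=min(800/W,900/o.shape[0]); 
k=min(800/W,600/(fs[0].shape[0]+fs[1].shape[0]))
a=np.vstack([cv2.copyMakeBorder(f,0,4,0,W-f.shape[1],0) for f in fs[:2]]);b=np.vstack([cv2.copyMakeBorder(f,0,4,0,W-f.shape[1],0) for f in fs[2:]])
for n,i in(("fa",a),("fb",b)):
  k=min(800/i.shape[1],600/i.shape[0]); cv2.imwrite(n+".png",cv2.resize(i,None,fx=k,fy=k))
E
```

```text
(no output)
```

View pics/fa.png

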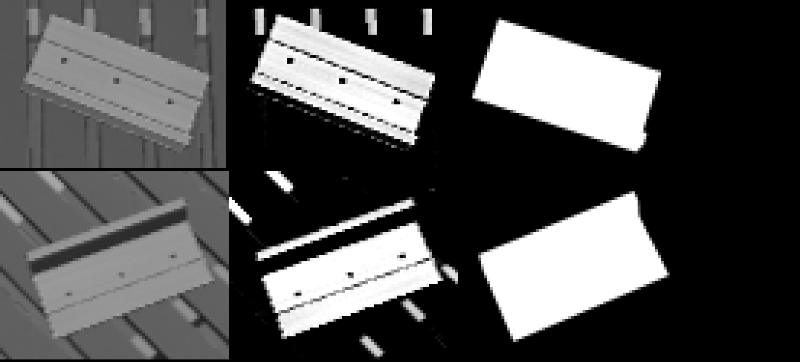

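View pics/fb.png

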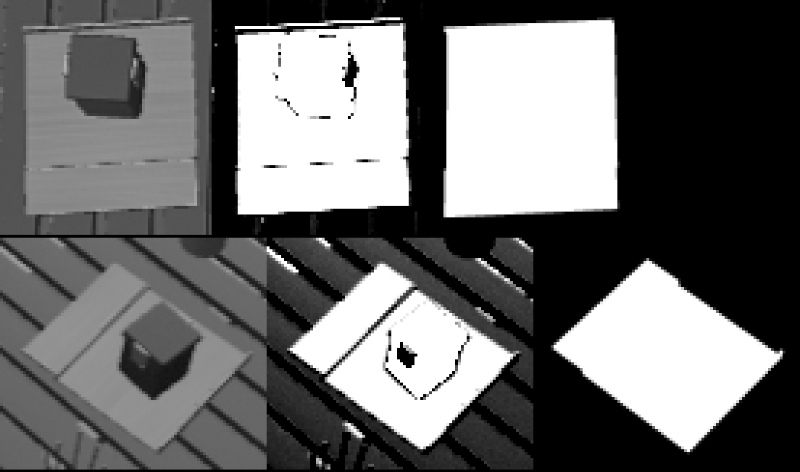

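```bash
cat > meas.py <<'E'
from fit import *
def quad(x0,x1,z): return np.array([[x,y,z] for x in(x0,x1) for y in(-.09,.09)])
STOP=[quad(.006,.084,.004),quad(-.006,.006,.04)]
def ob(im0,c,model,p,lo,hi,tag=None,close=True):
    Rm=np.array([[np.cos(p[2]),-np.sin(p[2]),0],[np.sin(p[2]),np.cos(p[2]),0],[0,0,1]])
    uv=proj(c,np.vstack(model)@Rm.T+[p[0],p[1],0])
    u0,v0=np.floor(uv.min(0)-5).astype(int);u1,v1=np.ceil(uv.max(0)+5).astype(int)
    im=im0[v0:v1,u0:u1].astype(float); g=im.mean(2)
    m=np.clip((g-lo)/(hi-lo),0,1)
    m[(im[:,:,2]>im[:,:,0]*1.6)&(im[:,:,2]>40)]=1
    if close: m=cv2.morphologyEx(m,cv2.MORPH_CLOSE,np.ones((3,3)))
    pm=cv2.dilate(sil(c,model,p,(u0,v0,u1,v1)),np.ones((7,7)))
    er=cv2.erode(sil(c,model,p,(u0,v0,u1,v1)),np.ones((9,9)))
    if tag=='sheet': m[er>.99]=1
    n,l=cv2.connectedComponents((m>.3).astype(np.uint8)); 
    m=m*(pm>.5)
    return m,(u0,v0,u1,v1)
E
python3 - <<'E'
from meas import *
ims={c:np.load(f"pics/{c}0.npy") for c in("top","scene")}
for name,model,p,l in(("strip",STOP,[.583,-.222,-.36],{'top':(80,165),'scene':(80,165)}),("sheet",SHEET,[.562,.255,.064],{'top':(80,145),'scene':(75,150)})):
    for it in range(2):
        obs={c:ob(ims[c],c,model,p,*l[c],tag=name,close=(name=="sheet" or c=="top")) for c in ims}
        for cc in(["top"],["scene"],["top","scene"]):
            q,f=fit({c:obs[c] for c in cc},model,p); print(name,cc,np.round(q,4),f)
        p=q
    for c in ims:
        m,r=obs[c]; v=np.dstack([m,sil(c,model,p,r),ims[c][r[1]:r[3],r[0]:r[2]].mean(2)/255]); cv2.imwrite(f"pics/g_{name}_{c}.png",cv2.resize((v*255).astype(np.uint8),None,fx=6,fy=6,interpolation=0))
E
cd pics; python3 - <<'E'
import cv2,numpy as np
o=np.zeros((600,800,3),np.uint8)
for i,(n,c) in enumerate([(n,c) for n in("strip","sheet") for c in("top","scene")]):
    f=cv2.imread(f"g_{n}_{c}.png");k=min(400/f.shape[1],300/f.shape[0]);f=cv2.resize(f,None,fx=k,fy=k)
    y,x=300*(i//2),400*(i%2);o[y:y+f.shape[0],x:x+f.shape[1]]=f
cv2.imwrite("gg.png",o)
E
```

```text
strip ['top'] [ 0.5806 -0.2214 -0.3818] 414.4627450980392
strip ['scene'] [ 0.583  -0.2188 -0.3827] 442.9176470588236
strip ['top', 'scene'] [ 0.5819 -0.22   -0.3857] 881.8156862745097
strip ['top'] [ 0.5807 -0.2212 -0.3877] 416.97254901960787
strip ['scene'] [ 0.5829 -0.2187 -0.3856] 443.6705882352942
strip ['top', 'scene'] [ 0.5819 -0.22   -0.3857] 885.3882352941177
sheet ['top'] [0.5623 0.2547 0.0655] 194.83076923076916
sheet ['scene'] [0.5622 0.259  0.0598] 430.3809150326797
sheet ['top', 'scene'] [0.5623 0.2548 0.0664] 654.7966616390145
sheet ['top'] [0.5623 0.2546 0.0656] 195.06515837104067
sheet ['scene'] [0.562  0.2588 0.0629] 430.14483660130713
sheet ['top', 'scene'] [0.5623 0.2548 0.0664] 655.0234489693312
```

View pics/gg.png

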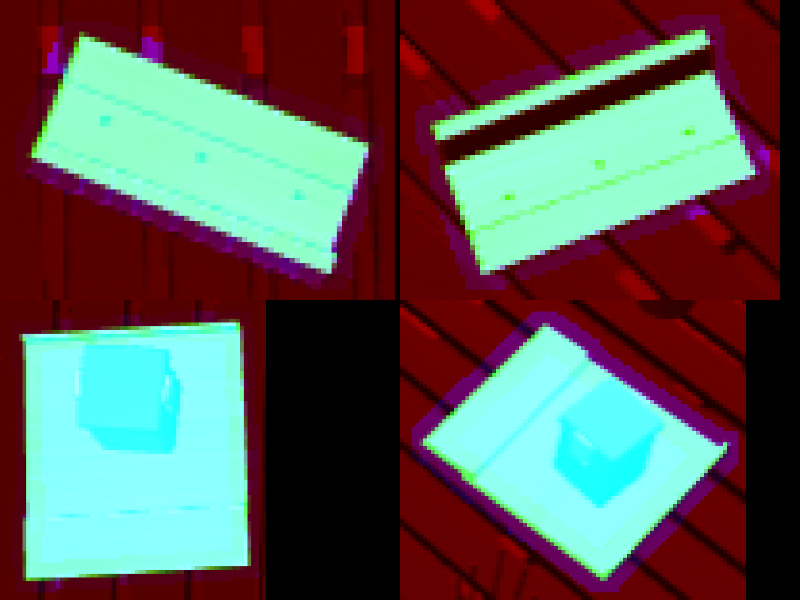

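```bash
cat > go.py <<'E'
import sys; from h import *
from scipy.spatial.transform import Rotation as Ro
from plant import manip
def st():
    s=manip.read_state(); return s,Ro.from_euler('xyz',s['tcp_rot']).as_matrix()
def show(target=None,jaw=None):
    s,R=st(); z=R[:,2]; 
    print('t',round(s['t'],2),'tcp',np.round(s['tcp_pos'],4),'jawdir deg',round(np.degrees(np.arctan2(z[1],z[0])),2),'down',np.round(R[:,0],4),'F',np.round(s['force'],1),'M',np.round(s['moment'],2),'gap',round(s['finger_gap'],4),'q',np.round(s['qpos'],2))
    if jaw is not None:
        a=np.degrees(np.arctan2(z[1],z[0])); d=(jaw-a+90)%180-90
        # +turn about tool x (down) = clockwise from above
        print('turn about x deg',round(-d,2),' (alt',round(-d+180,1),round(-d-180,1),') q6',s['qpos'][5])
        Rn=R@Ro.from_rotvec([np.radians(-d),0,0]).as_matrix()
    else: Rn=R
    if target is not None:
        w=np.array(target)-s['tcp_pos']; print('shift now-axes cm',np.round(R.T@w*100,2),' after-turn axes cm',np.round(Rn.T@w*100,2))
if __name__=="__main__":
    a=[float(v) for v in sys.argv[1:]]
    show(a[:3] if len(a)>=3 else None, a[3] if len(a)>3 else None)
E
python3 go.py 0.5818 -0.22 0.12 -22.1
```

```text
t 1.5 tcp [0.1881 0.596  0.2313] jawdir deg -107.52 down [-0.  0. -1.] F [0.3 0.6 0.1] M [0.06 0.04 0.02] gap 0.0851 q [ 1.52  0.38  0.01 -0.   -1.19 -0.26]
turn about x deg -85.42  (alt 94.6 -265.4 ) q6 -0.25861559701759346
shift now-axes cm [11.13 62.11 65.96]  after-turn axes cm [ 11.13 -60.79  67.17]
```

```bash
python3 -m crank '5 0 0 0 8.5;5 0 0 0 8.5;5 0 0 0 8.5;5 0 0 0 8.5;5 0 0 0 8.5' >/dev/null; python3 -m crank '5 0 0 0 8.5;5 0 0 0 8.5;5 0 0 0 8.5;5 0 0 0 8.5;5 0 0 0 8.5';python3 -m crank '5 0 0 0 8.5;5 0 0 0 1.1;5 0 0 0 0'; python3 go.py 0.5818 -0.22 0.12 -22.1
```

```text
t: 2.5
tcp_pos: [0.1881, 0.596, 0.2313]
tcp_rot: [-2.292, 1.571, 0.625]
force: [-0.2, 0.3, -0.7]
finger_gap: 0.0503
t: 2.8
tcp_pos: [0.1881, 0.596, 0.2313]
tcp_rot: [-1.465, 1.571, 1.293]
force: [-0.1, -0.1, -0.2]
finger_gap: 0.0499
t 2.8 tcp [0.1881 0.596  0.2313] jawdir deg 158.02 down [ 0.  0. -1.] F [-0.1 -0.1 -0.2] M [0.02 0.   0.04] gap 0.0499 q [ 1.52  0.38  0.01  0.   -1.19 -1.91]
turn about x deg 0.12  (alt 180.1 -179.9 ) q6 -1.9072180393510048
shift now-axes cm [ 11.13  60.94 -67.05]  after-turn axes cm [ 11.13  60.79 -67.17]
```

```bash
python3 -m crank '5 0 3 -3.3 0;5 0 3 -3.3 0;5 0 3 -3.3 0;5 0 3 -3.3 0;5 0 3 -3.3 0' >/dev/null; python3 -m crank '5 0 3 -3.3 0;5 0 3 -3.3 0;5 0 3 -3.3 0;5 0 3 -3.3 0;5 0 3 -3.3 0'; python3 -m crank '5 0 3 -3.3 0;5 0 3 -3.3 0;5 0 3 -3.3 0;5 0 3 -3.3 0;5 0 3 -3.3 0'; python3 -m crank '5 0 3 -3.3 0;5 0 3 -3.3 0;5 0 3 -3.3 0;5 0 3 -3.3 0;5 0 0 0 0'; python3 go.py 0.5818 -0.22 0.09 -22.1
```

```text
t: 3.8
tcp_pos: [0.3813, 0.1922, 0.2318]
tcp_rot: [-2.007, 1.57, 0.752]
force: [0.8, 0.6, -0.6]
finger_gap: 0.0498
t: 4.3
tcp_pos: [0.4778, -0.0091, 0.2318]
tcp_rot: [-2.516, 1.57, 0.242]
force: [0.7, 0.8, 0.5]
finger_gap: 0.0502
t: 4.8
tcp_pos: [0.5558, -0.1723, 0.2303]
tcp_rot: [1.572, 1.57, -1.958]
force: [-1.0, 0.2, -0.5]
finger_gap: 0.0497
t 4.8 tcp [ 0.5558 -0.1723  0.2303] jawdir deg 157.72 down [-4.e-04 -1.e-03 -1.e+00] F [-1.   0.2 -0.5] M [ 0.04  0.09 -0.02] gap 0.0497 q [-0.02  0.31 -0.1   0.   -1.16 -0.37]
turn about x deg -0.18  (alt 179.8 -180.2 ) q6 -0.3674196771109557
shift now-axes cm [14.04  3.42 -4.22]  after-turn axes cm [14.04  3.43 -4.2 ]
```

```bash
python3 -m crank '5 3 1.7 -2.1 0;5 3 1.7 -2.1 0;5 3 0 0 0;5 2 0 0 0;5 0 0 0 0'; python3 go.py 0.5818 -0.22 0.0085 -22.1; python3 - <<'E'
from h import *
for c in("top","scene"):
    im=viewer.camera(c); np.save(f"pics/{c}1.npy",im)
    u,v=proj(c,[.58,-.22,.05])[0].astype(int)
    cr=im[v-60:v+60,u-60:u+60,::-1]
    cv2.imwrite(f"pics/{c}1.png",cv2.resize(cr,(400,400),interpolation=0))
cv2.imwrite("pics/p1.png",np.hstack([cv2.imread("pics/top1.png"),cv2.imread("pics/scene1.png")]))
E
```

```text
t: 5.3
tcp_pos: [0.5781, -0.2148, 0.1178]
tcp_rot: [0.172, 1.563, 2.929]
force: [-0.7, 0.4, 0.0]
finger_gap: 0.0503
t 5.3 tcp [ 0.5781 -0.2148  0.1178] jawdir deg 157.94 down [-0.0074  0.0016 -1.    ] F [-0.7  0.4  0. ] M [-0.    0.01  0.02] gap 0.0503 q [-0.09  0.47 -0.16 -0.   -0.95 -0.29]
turn about x deg 0.04  (alt 180.0 -180.0 ) q6 -0.2901944846694102
shift now-axes cm [10.93  0.33 -0.62]  after-turn axes cm [10.93  0.33 -0.62]
```

View pics/p1.png

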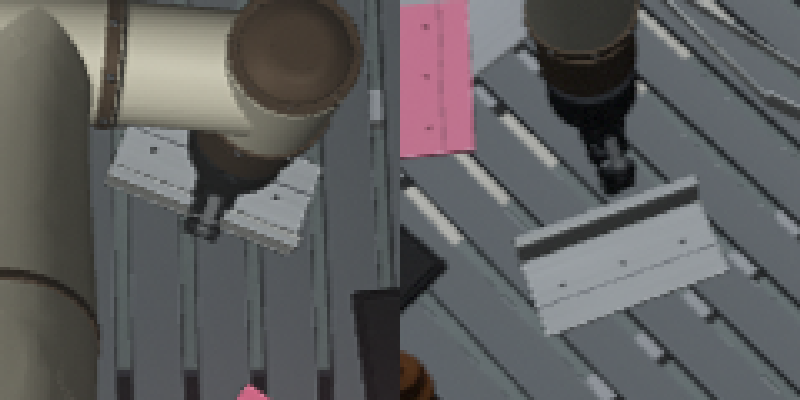

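```bash
python3 -m crank '5 0 0.3 -0.6 0;5 3 0 0 0;5 3 0 0 0;5 1 0 0 0;5 0 0 0 0'; python3 go.py 0.5818 -0.22 0.008 -22.1
```

```text
t: 5.9
tcp_pos: [0.5848, -0.2206, 0.051]
tcp_rot: [0.436, 1.569, -3.091]
force: [0.3, -0.3, 0.5]
finger_gap: 0.0498
t 5.9 tcp [ 0.5848 -0.2206  0.051 ] jawdir deg 157.91 down [-1.4e-03 -1.0e-04 -1.0e+00] F [ 0.3 -0.3  0.5] M [-0.01 -0.03  0.04] gap 0.0498 q [-0.1   0.56 -0.2   0.   -0.81 -0.28]
turn about x deg 0.01  (alt 180.0 -180.0 ) q6 -0.2837116949801238
shift now-axes cm [4.3  0.06 0.29]  after-turn axes cm [4.3  0.06 0.29]
```

```bash
python3 -m crank '5 1.5 0 0.3 0;5 1.5 0 0 0;5 1 0 0 0;5 0 0 0 0'; python3 go.py 0.5818 -0.22 0.0075 -22.1
```

```text
t: 6.3
tcp_pos: [0.5823, -0.2194, 0.0114]
tcp_rot: [0.999, 1.571, -2.528]
force: [0.1, -0.2, 0.3]
finger_gap: 0.0502
t 6.3 tcp [ 0.5823 -0.2194  0.0114] jawdir deg 157.9 down [-2.e-04 -1.e-04 -1.e+00] F [ 0.1 -0.2  0.3] M [ 0.01 -0.04  0.02] gap 0.0502 q [-0.1   0.61 -0.24  0.   -0.72 -0.29]
turn about x deg -0.0  (alt 180.0 -180.0 ) q6 -0.2853387327415796
shift now-axes cm [0.39 0.07 0.02]  after-turn axes cm [0.39 0.07 0.02]
```

```bash
python3 -m crank '5 0.35 0.05 0 0;3 0 0 0 0;1 0 0 0 0;0.6 0 0 0 0;0.6 0 0 0 0';python3 -m crank '0.6 0 0 0 0;0.6 0 0 0 0;0.6 0 0 0 0;0.6 0 0 0 0'; python3 go.py
```

```text
t: 6.8
tcp_pos: [0.5823, -0.2199, 0.0085]
tcp_rot: [-3.034, 1.57, -0.278]
force: [-0.2, 1.1, 3.0]
finger_gap: 0.0111
t: 7.2
tcp_pos: [0.5823, -0.2199, 0.0085]
tcp_rot: [-3.072, 1.57, -0.316]
force: [-1.1, 0.5, 5.3]
finger_gap: 0.0112
t 7.2 tcp [ 0.5823 -0.2199  0.0085] jawdir deg 157.9 down [ 9.e-04 -3.e-04 -1.e+00] F [-1.1  0.5  5.3] M [ 0.35  0.33 -0.02] gap 0.0112 q [-0.1   0.61 -0.24  0.   -0.72 -0.28]
```

```bash
python3 -m crank '0.4 -0.5 0 0 0;0.4 -1.5 0 0 0;0.4 -2 0 0 0;0.4 -2 0 0 0;0.4 -2 0 0 0';python3 -m crank '0.4 0 0 0 0;0.4 0 0 0 0'; python3 go.py 0.455 0.2495 0.088 183.75;  python3 - <<'E'
from h import *
for c in("top","scene"):
    im=viewer.camera(c); np.save(f"pics/{c}2.npy",im)
    u,v=proj(c,[.58,-.22,.1])[0].astype(int)
    cr=im[v-60:v+60,u-60:u+60,::-1]
    cv2.imwrite(f"pics/{c}2.png",cv2.resize(cr,(400,400),interpolation=0))
cv2.imwrite("pics/p2.png",np.hstack([cv2.imread("pics/top2.png"),cv2.imread("pics/scene2.png")]))
E
```

```text
t: 7.7
tcp_pos: [0.5808, -0.2196, 0.0871]
tcp_rot: [0.08, 1.568, 2.835]
force: [0.1, 0.2, -3.1]
finger_gap: 0.0111
t: 7.9
tcp_pos: [0.5811, -0.2196, 0.0867]
tcp_rot: [-0.199, 1.569, 2.555]
force: [-0.0, 0.6, -4.2]
finger_gap: 0.011
t 7.9 tcp [ 0.5811 -0.2196  0.0867] jawdir deg 157.84 down [-0.0015  0.001  -1.    ] F [-0.   0.6 -4.2] M [ 0.06  0.11 -0.04] gap 0.011 q [-0.1   0.51 -0.18 -0.   -0.88 -0.28]
turn about x deg -25.91  (alt 154.1 -205.9 ) q6 -0.28467290459058536
shift now-axes cm [ -0.06 -38.68  29.37]  after-turn axes cm [ -0.06 -47.63   9.51]
```

View pics/p2.png

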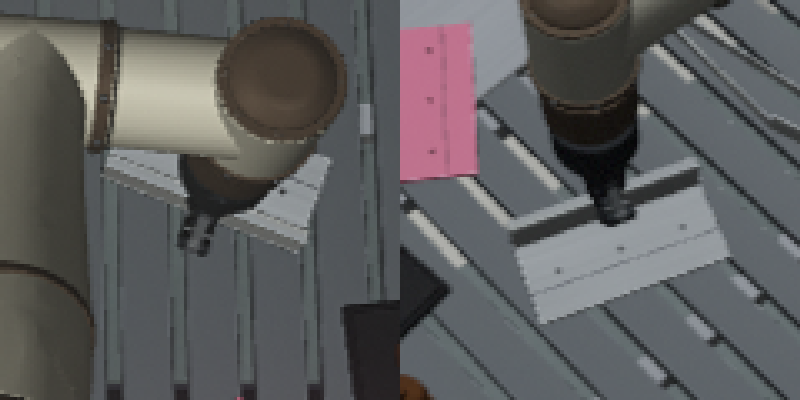

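```bash
python3 -m crank '0.4 0 0 0 -4;0.4 0 0 0 -6;0.4 0 0 0 -6;0.4 0 0 0 -6;0.4 0 0 0 -3.9' >/dev/null; python3 -m crank '0.4 0 -2 0.4 0;0.4 0 -3.5 0.7 0;0.4 0 -3.5 0.7 0;0.4 0 -3.5 0.7 0;0.4 0 -3.5 0.7 0';python3 -m crank '0.4 0 -3.5 0.7 0;0.4 0 -3.5 0.7 0;0.4 0 -3.5 0.7 0;0.4 0 -3.5 0.7 0;0.4 0 -3.5 0.7 0'; python3 -m crank '0.4 0 -3.5 0.7 0;0.4 0 -3.5 0.7 0;0.4 0 -3.5 0.7 0;0.4 0 -2.5 0.5 0;0.4 0 0 0 0';  python3 go.py 0.455 0.2495 0.088 183.75
```

```text
t: 9.0
tcp_pos: [0.538, -0.0612, 0.0863]
tcp_rot: [0.035, 1.568, -3.041]
force: [0.6, 1.1, -3.4]
finger_gap: 0.0114
t: 9.5
tcp_pos: [0.4917, 0.111, 0.0866]
tcp_rot: [0.402, 1.568, -2.673]
force: [0.6, 0.4, -3.9]
finger_gap: 0.0114
t: 10.0
tcp_pos: [0.4577, 0.2406, 0.0868]
tcp_rot: [0.56, 1.57, -2.511]
force: [0.4, 0.5, -3.1]
finger_gap: 0.0113
t 10.0 tcp [0.4577 0.2406 0.0868] jawdir deg -175.99 down [-4.e-04 -3.e-04 -1.e+00] F [ 0.4  0.5 -3.1] M [-0.01  0.08  0.04] gap 0.0113 q [ 0.8   0.36 -0.44 -0.   -0.77 -0.73]
turn about x deg 0.26  (alt 180.3 -179.7 ) q6 -0.7279635383210876
shift now-axes cm [-0.12 -0.91  0.21]  after-turn axes cm [-0.12 -0.91  0.21]
```

```bash
python3 -m crank '0.4 1 -0.9 0.2 0.2;0.4 2 0 0 0;0.4 2 0 0 0;0.4 1.5 0 0 0;0.4 0.5 0 0 0';python3 -m crank '0.4 0 0 0 0;0.4 0.3 0 0 0;0.4 0 0 0 0'; python3 go.py 0.455 0.2495 0.0092 183.75; python3 - <<'E'
from meas import *
ims={c:viewer.camera(c) for c in("top","scene")}
for c in ims:
    np.save(f"pics/{c}3.npy",ims[c]); u,v=proj(c,[.55,.25,.02])[0].astype(int)
    cv2.imwrite(f"pics/{c}3.png",cv2.resize(ims[c][v-60:v+60,u-60:u+60,::-1],(400,400),interpolation=0))
cv2.imwrite("pics/p3.png",np.hstack([cv2.imread("pics/top3.png"),cv2.imread("pics/scene3.png")]))
E
```

```text
t: 10.5
tcp_pos: [0.4545, 0.2449, 0.015]
tcp_rot: [0.684, 1.565, -2.397]
force: [-0.4, -0.6, -3.0]
finger_gap: 0.0111
t: 10.8
tcp_pos: [0.4561, 0.2469, 0.0151]
tcp_rot: [-2.383, 1.57, 0.821]
force: [-0.6, -0.6, -3.0]
finger_gap: 0.0112
t 10.8 tcp [0.4561 0.2469 0.0151] jawdir deg -176.44 down [ 6.e-04  6.e-04 -1.e+00] F [-0.6 -0.6 -3. ] M [-0.03  0.1   0.01] gap 0.0112 q [ 0.81  0.47 -0.51 -0.   -0.59 -0.75]
turn about x deg -0.19  (alt 179.8 -180.2 ) q6 -0.747285386542379
shift now-axes cm [ 0.59 -0.26  0.1 ]  after-turn axes cm [ 0.59 -0.26  0.1 ]
```

View pics/p3.png

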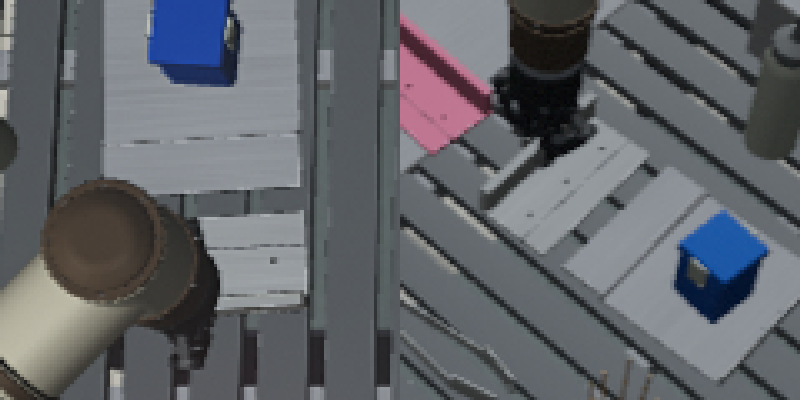

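```bash
python3 -m crank '0.4 0.3 -0.25 0 0;0.4 0.25 0 0 0;0.4 0 0 0 0;0.4 0 0 0 0'; python3 go.py 0.455 0.2495 0.0092 183.75; python3 - <<'E'
from meas import *
ims={c:viewer.camera(c) for c in("top","scene")}
for c in ims:
    np.save(f"pics/{c}4.npy",ims[c]); u,v=proj(c,[.55,.25,.02])[0].astype(int)
    cv2.imwrite(f"pics/{c}4.png",cv2.resize(ims[c][v-38:v+42,u-45:u+45,::-1],(800,711),interpolation=0)[:600] if c=="top" else cv2.resize(ims[c][v-42:v+42,u-45:u+45,::-1],(640,597),interpolation=0))
E
```

```text
t: 11.3
tcp_pos: [0.4556, 0.2493, 0.0092]
tcp_rot: [0.787, 1.571, -2.292]
force: [-0.9, 0.5, -2.9]
finger_gap: 0.0112
t 11.3 tcp [0.4556 0.2493 0.0092] jawdir deg -176.41 down [-2.e-04 -2.e-04 -1.e+00] F [-0.9  0.5 -2.9] M [-0.    0.07 -0.02] gap 0.0112 q [ 0.81  0.49 -0.51  0.   -0.58 -0.75]
turn about x deg -0.16  (alt 179.8 -180.2 ) q6 -0.7509154741043776
shift now-axes cm [ 0.   -0.02  0.06]  after-turn axes cm [ 0.   -0.02  0.06]
```

View pics/top4.png

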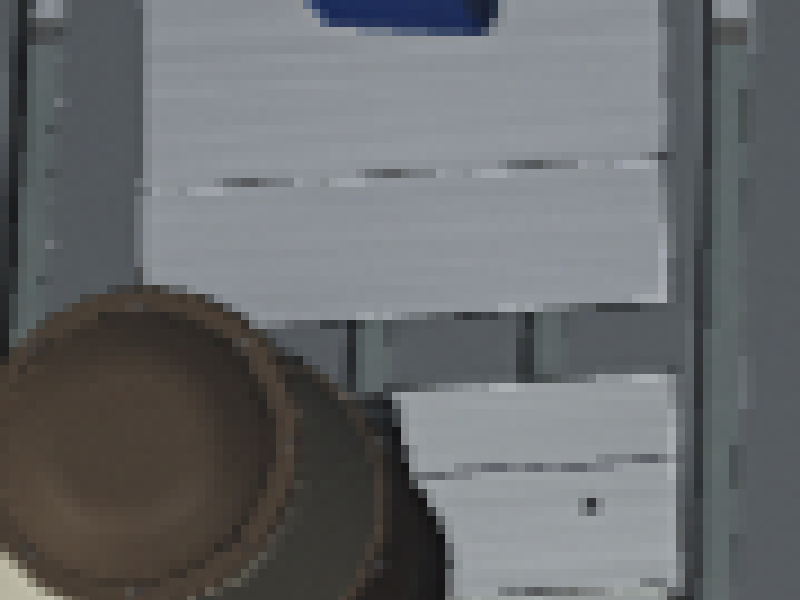

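View pics/scene4.png

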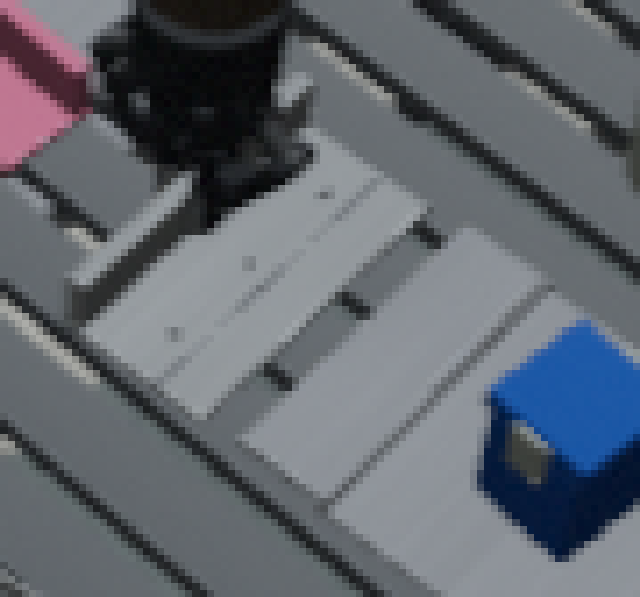

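```bash
cat > fit2.py <<'E'
from meas import *
LEG=[quad(.006,.084,.004)]
def region(c,p,poly,roi):
    a=p[2];R=np.array([[np.cos(a),-np.sin(a),0],[np.sin(a),np.cos(a),0],[0,0,1]])
    uv=proj(c,np.array([[x,y,.004] for x,y in poly])@R.T+[p[0],p[1],0])
    m=np.zeros((420,560),np.uint8); cv2.fillPoly(m,[np.round(uv).astype(np.int32)],1); return m[roi[1]:roi[3],roi[0]:roi[2]]
def fitw(ims,p0,model,polys,lohi,cams):
    obs={}
    for c in cams:
        roi=None
        m,roi=ob(ims[c],c,model,p0,*lohi[c],close=True)
        g=ims[c][roi[1]:roi[3],roi[0]:roi[2]].astype(float).mean(2)
        m=cv2.morphologyEx(np.clip((g-lohi[c][0])/(lohi[c][1]-lohi[c][0]),0,1),cv2.MORPH_CLOSE,np.ones((3,3)))
        obs[c]=(m,roi,region(c,p0,polys[c],roi))
    def cost(q):
        p=np.array(p0)+np.array(q)*[.001,.001,.01]
        return sum((np.abs(sil(c,model,p,roi)-m)*w).sum() for c,(m,roi,w) in obs.items())
    q0=np.zeros(3)
    for s in(4,2):
        r=minimize(cost,q0,method='Nelder-Mead',options=dict(initial_simplex=[q0]+[q0+s*np.eye(3)[i] for i in range(3)],xatol=.02,fatol=.02)); q0=r.x
    return np.array(p0)+q0*[.001,.001,.01],r.fun
def rel(a,s):
    d=np.array([np.cos(a[2])*.054+a[0]-s[0],np.sin(a[2])*.054+a[1]-s[1]]);o=np.array(a[:2])-s[:2];c,n=np.cos(s[2]),np.sin(s[2])
    return 'line x %.1f mm  strip y %.1f mm  yaw %.3f'%(1e3*(c*d[0]+n*d[1]),1e3*(-n*o[0]+c*o[1]),a[2]-s[2])
E
python3 - <<'E'
from fit2 import *
ims={c:np.load(f"pics/{c}4.npy") for c in("top","scene")}
L={'top':(80,165),'scene':(95,165)}
polys={'top':[(.02,-.105),(.094,-.105),(.094,-.015),(.02,-.03)],'scene':[(.035,-.105),(.094,-.105),(.094,.105),(.035,.105)]}
p=[.4555,.2493,.0627]
S={'top':[.5623,.2546,.0656],'scene':[.562,.2588,.0629]}
for c in ims:
    q=p
    for _ in range(2): q,f=fitw(ims,q,LEG,polys,L,[c])
    print(c,np.round(q,4),f,rel(q,S[c]))
E
```

```text
top [0.4545 0.2489 0.0628] 86.92156862745097 line x -53.9 mm  strip y 1.3 mm  yaw -0.003
scene [0.4565 0.2514 0.0565] 131.46134453781514 line x -51.7 mm  strip y -0.8 mm  yaw -0.006
```

```bash
python3 -m crank '0.4 0.05 0 0 0;0.4 0 0 0 0;0.4 0 0 0 0'; python3 -m crank '0.4 0.03 0 0 0;0.4 0 0 0 0;0.4 0 0 0 0'; python3 go.py
```

```text
t: 11.7
tcp_pos: [0.4557, 0.2493, 0.0088]
tcp_rot: [1.695, 1.571, -1.384]
force: [0.1, 0.0, -2.2]
finger_gap: 0.0111
t: 12.0
tcp_pos: [0.4558, 0.2494, 0.0086]
tcp_rot: [-2.573, 1.571, 0.631]
force: [-0.9, -1.4, -1.9]
finger_gap: 0.0109
t 12.0 tcp [0.4558 0.2494 0.0086] jawdir deg -176.42 down [ 1.e-04  1.e-04 -1.e+00] F [-0.9 -1.4 -1.9] M [ 0.08  0.06 -0.04] gap 0.0109 q [ 0.81  0.49 -0.51  0.   -0.58 -0.75]
```

```bash
python3 -m crank '0.4 0 0 -0.5 0;0.4 0 0 -0.6 0;0.4 0 0 -0.6 0;0.4 0 0 -0.6 0;0.4 0 0 -0.4 0'; python3 go.py;  python3 -m crank '0.4 0 0 -0.4 0;0.4 0 0 -0.4 0;0.4 0 0 -0.4 0;0.4 0 0 0 0'; python3 go.py
```

```text
t: 12.5
tcp_pos: [0.4834, 0.2511, 0.0085]
tcp_rot: [-2.653, 1.571, 0.55]
force: [-3.4, 0.6, -0.5]
finger_gap: 0.0111
t 12.5 tcp [0.4834 0.2511 0.0085] jawdir deg -176.44 down [ 1.e-04  0.e+00 -1.e+00] F [-3.4  0.6 -0.5] M [0.04 0.51 0.01] gap 0.0111 q [ 0.78  0.52 -0.44  0.   -0.61 -0.71]
t: 12.9
tcp_pos: [0.4956, 0.2521, 0.0086]
tcp_rot: [-2.67, 1.569, 0.534]
force: [1.8, -0.2, -1.7]
finger_gap: 0.0111
t 12.9 tcp [0.4956 0.2521 0.0086] jawdir deg -176.42 down [ 1.2e-03  7.0e-04 -1.0e+00] F [ 1.8 -0.2 -1.7] M [-0.05 -0.16  0.02] gap 0.0111 q [ 0.76  0.53 -0.42  0.   -0.62 -0.7 ]
```

```bash
python3 - <<'E'
from meas import *
ims={c:viewer.camera(c) for c in("top","scene")}
for c in ims:
    np.save(f"pics/{c}5.npy",ims[c]); u,v=proj(c,[.55,.25,.02])[0].astype(int)
    cv2.imwrite(f"pics/{c}5.png",cv2.resize(ims[c][v-42:v+42,u-42:u+42,::-1],(400,400),interpolation=0))
cv2.imwrite("pics/p5.png",np.hstack([cv2.imread("pics/top5.png"),cv2.imread("pics/scene5.png")]))
E
```

```text
(no output)
```

View pics/p5.png

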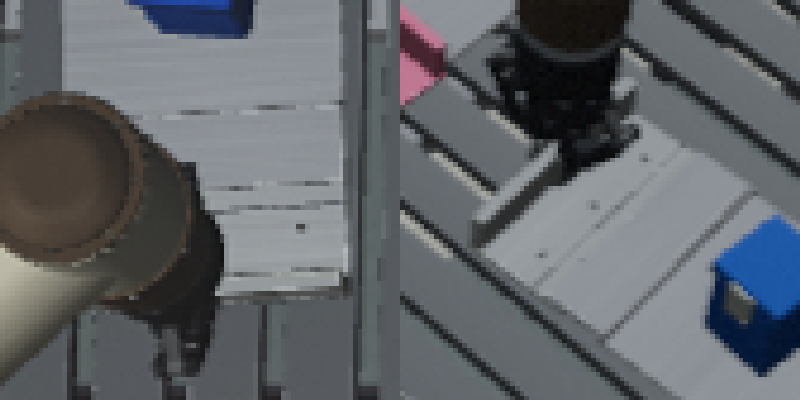

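```bash
python3 -m crank '0.4 0 0 -0.4 0;0.4 0 0 -0.4 0;0.4 0 0 -0.3 0;0.4 0 0 -0.1 0;0.4 0 0 0 0'; python3 go.py 0.5085 0.2527 0.0085 183.75; python3 - <<'E'
from fit2 import *
ims={c:viewer.camera(c) for c in("top","scene")}
for c in ims:
    np.save(f"pics/{c}6.npy",ims[c]); u,v=proj(c,[.55,.25,.02])[0].astype(int)
    cv2.imwrite(f"pics/{c}6.png",cv2.resize(ims[c][v-42:v+42,u-42:u+42,::-1],(400,400),interpolation=0))
cv2.imwrite("pics/p6.png",np.hstack([cv2.imread("pics/top6.png"),cv2.imread("pics/scene6.png")]))
E
```

```text
t: 13.5
tcp_pos: [0.5069, 0.2526, 0.0086]
tcp_rot: [-2.842, 1.57, 0.362]
force: [-0.3, -0.1, -1.0]
finger_gap: 0.0111
t 13.5 tcp [0.5069 0.2526 0.0086] jawdir deg -176.42 down [ 4.e-04  1.e-04 -1.e+00] F [-0.3 -0.1 -1. ] M [-0.14  0.09 -0.02] gap 0.0111 q [ 0.75  0.54 -0.39  0.   -0.64 -0.69]
turn about x deg -0.17  (alt 179.8 -180.2 ) q6 -0.6861068852933793
shift now-axes cm [ 0.01 -0.   -0.16]  after-turn axes cm [ 0.01 -0.   -0.16]
```

View pics/p6.png

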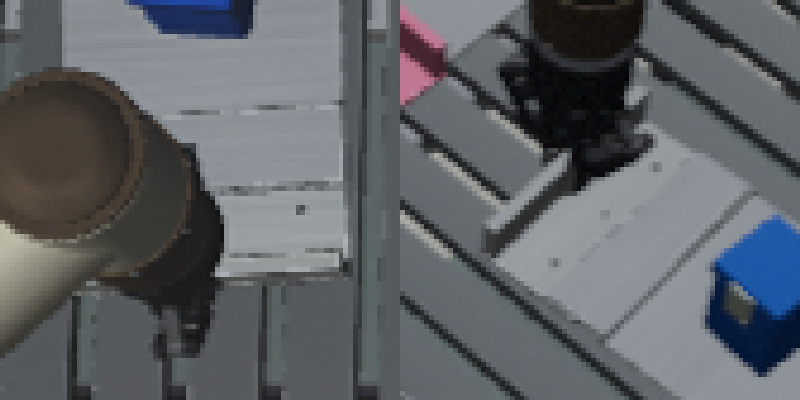

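```bash
python3 - <<'E'
from fit2 import *
ims={c:np.load(f"pics/{c}6.npy") for c in("top","scene")}; im0={c:np.load(f"pics/{c}0.npy") for c in ims}
a=ims['top'][178:215,195:226,::-1]; b=ims['scene'][150:210,315:375,::-1]
cv2.imwrite("pics/z6.png",np.hstack([cv2.resize(a,(500,597),interpolation=0),cv2.resize(b,(300,300),interpolation=0) if 0 else cv2.copyMakeBorder(cv2.resize(b,(300,300),interpolation=0),0,297,0,0,0)]))
# sheet shift via template match of unoccluded patches
for c,(x,y) in(("top",(.66,.21)),("scene",(.68,.2))):
    for P in([.66,.20,.003],[.612,.20,.011]):
        u,v=proj(c,P)[0].astype(int); r=9
        A=im0[c][v-r:v+r,u-r:u+r].mean(2);B=ims[c][v-r:v+r,u-r:u+r].mean(2)
        print(c,cv2.phaseCorrelate(A,B,cv2.createHanningWindow((2*r,2*r),cv2.CV_64F)),np.abs(A-B).max())
E
```

```text
top ((-0.10163970878169337, -0.023397197847479845), 0.9578616965115414) 7.02329953999029
top ((-0.11019967917095386, 0.09766056029775427), 0.994242540039553) 7.092499020296856
scene ((-0.10343286301902666, -0.1707173131041575), 0.9084287608391901) 3.5116497699951594
scene ((-0.09936859073891569, 0.05789194830890132), 0.9850504438167801) 3.700434271459244
```

View pics/z6.png

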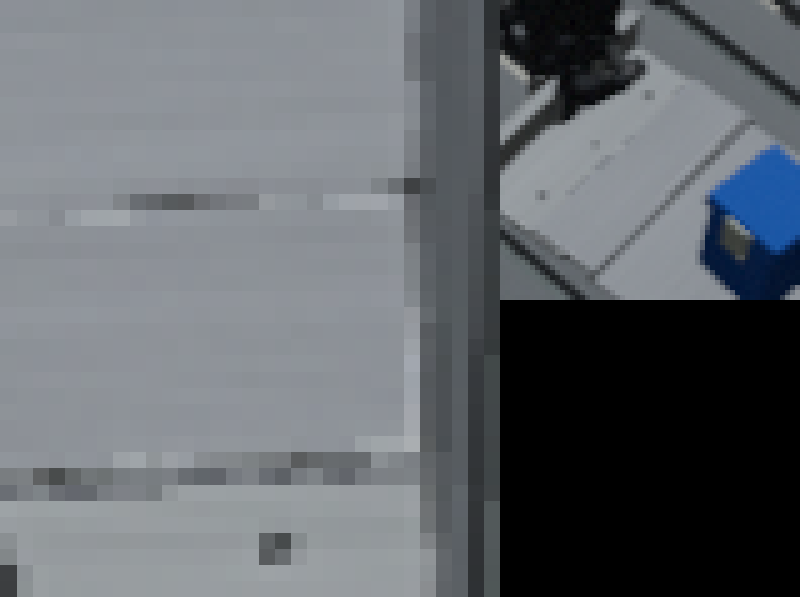

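```bash
python3 -m crank '0.4 0 0 -0.15 0;0.4 0 0 0 0;0.4 0.04 0 0 0;0.4 0 0 0 0'; python3 go.py 0.5085 0.2527 0.0085 183.75; python3 -m crank '0.4 0.04 0 0 0;0.4 0 0 0 0;0.4 0 0 0 0'; python3 go.py
```

```text
t: 14.0
tcp_pos: [0.5081, 0.2526, 0.0085]
tcp_rot: [1.861, 1.571, -1.218]
force: [-2.8, -0.7, 3.5]
finger_gap: 0.011
t 14.0 tcp [0.5081 0.2526 0.0085] jawdir deg -176.42 down [ 0.e+00 -1.e-04 -1.e+00] F [-2.8 -0.7  3.5] M [-0.25  0.68 -0.04] gap 0.011 q [ 0.75  0.54 -0.39  0.   -0.64 -0.68]
turn about x deg -0.17  (alt 179.8 -180.2 ) q6 -0.6844663979209281
shift now-axes cm [ 0.   -0.01 -0.04]  after-turn axes cm [ 0.   -0.01 -0.04]
t: 14.3
tcp_pos: [0.5081, 0.2526, 0.0085]
tcp_rot: [2.587, 1.571, -0.491]
force: [-3.3, -2.0, 7.2]
finger_gap: 0.011
t 14.3 tcp [0.5081 0.2526 0.0085] jawdir deg -176.4 down [ 2.e-04 -1.e-04 -1.e+00] F [-3.3 -2.   7.2] M [-0.38  0.92 -0.09] gap 0.011 q [ 0.75  0.54 -0.39  0.   -0.64 -0.68]
```

```bash
python3 -m crank '0.4 0.04 0 0 0;0.4 0.04 0 0 0;0.4 0 0 0 0;0.4 0 0 0 0;0.4 0 0 0 0'; python3 go.py; python3 - <<'E'
from fit2 import *
ims={c:viewer.camera(c) for c in("top","scene")}
for c in ims: np.save(f"pics/{c}7.npy",ims[c])
a=ims['top'][178:215,195:226,::-1]; b=ims['scene'][150:200,315:365,::-1]
cv2.imwrite("pics/z7.png",np.hstack([cv2.resize(a,(400,477),interpolation=0),cv2.copyMakeBorder(cv2.resize(b,(400,400),interpolation=0),0,77,0,0,0)]))
S=[.5622,.2567,.0645]; n=np.array([np.cos(S[2]),np.sin(S[2])]); t=np.array([-n[1],n[0]])
S_={'top':[.5623,.2546,.0656],'scene':[.562,.2588,.0629]}
for c,ys in(("top",np.linspace(-.085,-.03,40)),("scene",np.linspace(-.085,.06,60))):
    s=S_[c]; n=np.array([np.cos(s[2]),np.sin(s[2])]); t=np.array([-n[1],n[0]])
    g=ims[c].astype(np.float32).mean(2)
    pr=[]
    X=np.arange(-.012,.0061,.001)
    for x in X:
        P=np.array([[*(np.array(s[:2])+n*x+t*y),.004] for y in ys]); uv=proj(c,P).astype(np.float32)
        pr.append(cv2.remap(g,uv[:,:1],uv[:,1:],cv2.INTER_LINEAR).mean())
    print(c,[(int(round(x*1e3)),int(p)) for x,p in zip(X,pr)])
    # where does lap top edge project on z=.004 plane
    uv=proj(c,[[*(np.array(s[:2])+t*ys[10]),.011],[*(np.array(s[:2])+t*ys[10]),.007]]); 
    print('lap top/bottom edge seen at x=',[round(float((onz(c,u,.004)[:2]-s[:2])@n)*1e3,1) for u in uv])
E
```

```text
t: 14.8
tcp_pos: [0.5081, 0.2526, 0.0085]
tcp_rot: [2.883, 1.57, -0.195]
force: [-4.8, -1.9, 11.8]
finger_gap: 0.0112
t 14.8 tcp [0.5081 0.2526 0.0085] jawdir deg -176.39 down [ 4.e-04 -1.e-04 -1.e+00] F [-4.8 -1.9 11.8] M [-0.47  1.43 -0.08] gap 0.0112 q [ 0.75  0.54 -0.39  0.   -0.64 -0.68]
top [(-12, 150), (-11, 152), (-10, 153), (-9, 154), (-8, 154), (-7, 154), (-6, 155), (-5, 155), (-4, 150), (-3, 137), (-2, 121), (-1, 109), (0, 111), (1, 125), (2, 140), (3, 148), (4, 150), (5, 149), (6, 148)]
lap top/bottom edge seen at x= [1.6, 0.7]
scene [(-12, 147), (-11, 148), (-10, 148), (-9, 150), (-8, 151), (-7, 152), (-6, 153), (-5, 153), (-4, 153), (-3, 153), (-2, 152), (-1, 151), (0, 151), (1, 150), (2, 149), (3, 148), (4, 147), (5, 147), (6, 147)]
lap top/bottom edge seen at x= [-2.7, -1.2]
```

View pics/z7.png

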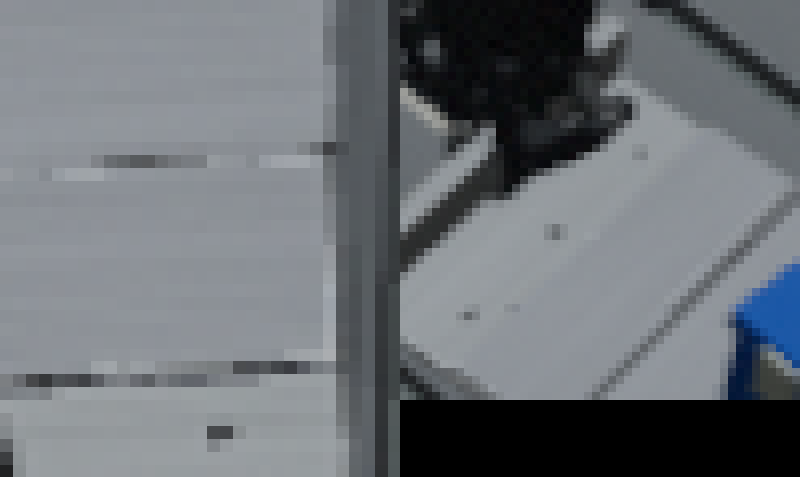

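```bash
python3 -m crank '0.4 0.03 0 0 0;0.4 0 0 0 0;0.4 0 0 0 0;0.4 0 0 0 0;0.4 0 0 0 0'; python3 go.py;python3 -m crank '0.4 0 0 0 0;0.4 0 0 0 0;0.4 0 0 0 0;0.4 0 0 0 0;0.4 0 0 0 0'; python3 go.py; python3 - <<'E'
from fit2 import *
from plant import mark_of
ims={c:viewer.camera(c) for c in("top","scene")}
cv2.imwrite("pics/end.png",np.hstack([cv2.resize(ims[c][:,:,::-1],(400,300)) for c in ims]))
im0={c:np.load(f"pics/{c}0.npy") for c in ims}
P={"sheet":[.66,.20,.003],"lap":[.612,.20,.011],"tin":[.70,.255,.08],"tongs":[.53,.008,.01],"holder":[.785,.01,.06],"press":[.46,-.46,.03],"mill":[.62,-.45,.1],"bottle":[.58,.41,.12]}
for k,p in P.items():
  for c in ims:
    u,v=proj(c,p)[0].astype(int); r=12
    A=im0[c][v-r:v+r,u-r:u+r].mean(2);B=ims[c][v-r:v+r,u-r:u+r].mean(2)
    (d,q)=cv2.phaseCorrelate(A,B,cv2.createHanningWindow((2*r,2*r),cv2.CV_64F)); print(k,c,np.round(d,2),round(q,2))
E
```

```text
t: 15.4
tcp_pos: [0.5081, 0.2526, 0.0085]
tcp_rot: [2.828, 1.57, -0.251]
force: [-5.7, -2.5, 13.1]
finger_gap: 0.0112
t 15.4 tcp [0.5081 0.2526 0.0085] jawdir deg -176.39 down [ 4.e-04 -1.e-04 -1.e+00] F [-5.7 -2.5 13.1] M [-0.49  1.62 -0.03] gap 0.0112 q [ 0.75  0.54 -0.39  0.   -0.64 -0.68]
t: 15.9
tcp_pos: [0.5081, 0.2526, 0.0085]
tcp_rot: [2.766, 1.57, -0.312]
force: [-5.8, -2.1, 13.8]
finger_gap: 0.0111
t 15.9 tcp [0.5081 0.2526 0.0085] jawdir deg -176.39 down [ 4.e-04 -1.e-04 -1.e+00] F [-5.8 -2.1 13.8] M [-0.51  1.58 -0.03] gap 0.0111 q [ 0.75  0.54 -0.39  0.   -0.64 -0.68]
sheet top [-0.02 -0.13] 1.04
sheet scene [-0.05 -0.03] 0.95
lap top [-0.04 -0.  ] 1.0
lap scene [-0.07  0.04] 1.01
tin top [0.06 0.07] 1.03
tin scene [-0.15 -0.04] 0.98
tongs top [0.05 0.02] 0.99
tongs scene [-0.15 -0.09] 0.93
holder top [0.   0.01] 1.0
holder scene [ 0.03 -0.02] 0.98
press top [0.02 0.08] 1.01
press scene [-0.06  0.14] 0.9
mill top [ 0.07 -0.01] 0.99
mill scene [0.02 0.1 ] 1.03
bottle top [ 0.03 -0.12] 0.99
bottle scene [-0.05 -0.07] 0.97
```

View pics/end.png

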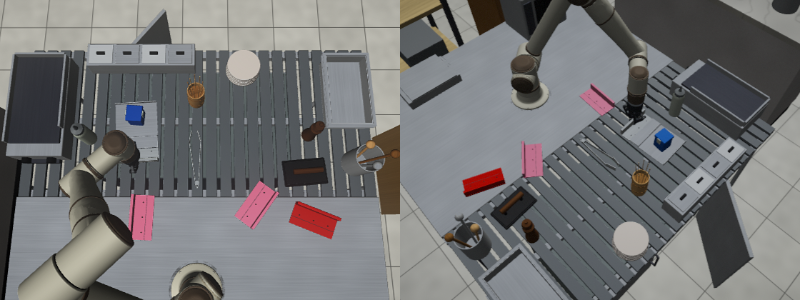

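```bash
python3 -c "
from plant import ticket; print(ticket.hand_in())"; python3 go.py
```

```text
the job is handed in; nothing more can be done
None
the job is handed in; nothing more can be done
```

The strip is under the lap and held flat on the slats, and I handed the job in at about 16 s of the 43 s allowed. I gripped the grey strip by its upstand, carried it over the tongs and slid it in square to the sheet. The hand-in gave no verdict.

My last checks:
- **Line under the lap edge:** the scribed line is about 1 mm (2 mm at most) short of the lap edge, against 6 mm allowed. This comes from the distance moved and both camera views.
- **Ends and squareness:** just before the slide, ends were level within about 1.5 mm and square within about 0.006 rad. I did not refit these afterwards; the tool's heading stayed within 0.1° during the slide.
- **Push:** the wrist read about 14 N steady, so with the strip's roughly 3 N weight it bears on the slats with about 17 N.
- **Sheet and bystanders:** image comparison with the start showed shifts of at most 0.15 pixel, under 1 mm, for the sheet, tin, tongs, skewer holder, griddle press, pepper mill and squeeze bottle.

No check failed. The two cameras disagreed by 2–4 mm on absolute position, so I used positions relative to the sheet (about 2 mm disagreement on the slide distance) and averaged them. The scribed line is now almost hidden by the lap, so its last millimetre rests partly on the measured slide distance.

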